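# Click a motorcycle gearbox up to third by its shift drum and hold it

## Task

The motorcycle engine lies on its side with the clutch off and the gearbox in neutral: grip the hexagonal end of the shift drum from above and turn it clockwise (seen from above), one gear at a time, letting it click home and settle in first, then second, then third, the third click. Do not run on past third; the job ends holding: finish with the drum still gripped between the fingers and kept in third while I check the gears. Leave the loose parts lying beside the engine where they are.

Things in the scene. Friction and masses are not known exactly. Their poses are not given: they have to be found in the camera images.
- engine: Motorcycle engine, fixed, lying on its side on wood battens: rounded grey crankcase, 240 mm (its x) by 305 mm (y), four cylinder studs out of the +x side to x 275 mm. Origin: bench surface, under the shift drum's axis; z up. Open deck 118 mm high inside a gasket rim 130 mm high; on it, besides the drum, a low stub (148 mm high) at x 85, y -65 and a white gear (131 mm) at x 10, y 88.
- drum (a joint): Angle (rad) of the shift drum, growing clockwise seen from above. Neutral 0 (start), first 1.047, second 2.094, third 3.142, fourth 4.189; hard stops 0.25 beyond neutral and fourth. A sprung roller makes the clicks: leaving a gear it resists with about 0.2 N m, easing to nothing half-way, then pulls on into the next gear. Let go, the drum springs to the middle of the nearest gear.
- drum_grip (a point): Middle of the drum's end to grip, on its axis, 149.5 mm above the bench, turning with it: a steel hexagonal cage, six pins under a dark six-sided plate, 30 mm across flats, 34 mm across corners, from 141 to 158 mm above the bench, with a 10 mm bolt head 5 mm high on top. y axis: square to one pair of flats; x axis: to a corner, marked by a dark 4 mm hole. In neutral its axes are the engine's.
- clutch_shaft (a point): Top of the upright splined clutch shaft, 17 mm thick, on the engine's deck, 160 mm above the bench, at x 72, y 8 mm of the engine: the nearest tall thing to the drum.
- crank_end (a point): Top of the crank end with toothed gear (52 mm across) and nut, 162 mm above the bench, at x 95, y 105 mm of the engine.
- detent_roller (a point): Top of the 12 mm roller, 141 mm above the bench, sprung against the 48 mm six-lobed star plate (6 mm thick, top at 141 mm) just below the hexagonal cage; its arm runs from here to a pivot at x 44, y -27 mm of the engine, all lower than 142 mm.
- gear_shaft: Bystander, loose: steel gear about 64 mm across with a stub shaft, standing 56 mm high. Origin at the centre of its underside.
- clutch_drum: Bystander, loose: rusty round drum, 108 mm across, 40 mm high, open on top with a hub inside. Origin at the centre of its underside.
- bearing: Bystander, loose: steel bearing ring, 52 mm across, 15 mm high, lying flat. Origin at the centre of its underside.
- spanner: Bystander, loose: steel spanner about 160 mm long, lying flat. Origin under its middle, its length along its x axis.

How it is judged:
By the outcome, as a careful person would: the job done as asked, in the order asked, and still so for the second after the job is handed in, while the arm keeps its last pose, push and grip.
It also fails if it takes over 56 s, if anything falls off the work surface, if the arm or the gripper's body presses on something with over 40 N, if the wrist force passes 120 N, or if a joint passes its speed limit or range.

## Robot

A 7-joint arm with a two-finger parallel gripper is mounted at the origin on the work surface. World frame = base frame: x ahead of the robot, y to its left, z up, the work surface at z = 0. Lengths are in m, angles in rad, forces in N, time in s.
With the tool pointing down it reaches from about 0.4 to 0.85 m from the base axis. Payload 10.4 kg.
Tool frame: the origin (TCP) lies between the finger pads, 19 mm behind the fingertips; this is the grasp point; z points along the fingers, y is the line along which they close (so a half turn about z gives the same grasp; the last joint's range is limited). The gripper opens to 87 mm and grips with 3 to 60 N. Pads are 19 mm wide; open, the fingers measure 117 mm over their backs; the gripper's body (75 mm by 190 mm) begins 51 mm behind the grasp point.
Start: joints at [-1.152, 0.332, -0.065, 1.46, 0.022, 1.35, -0.088], TCP at [0.267, 0.565, 0.241] pointing down, gripper open.
Joint ranges: [-2.6, 2.6], [-0.5, 2.12], [-1.47, 1.34], [0.16, 2.42], [-1.27, 4.41], [0.06, 2.06], [-2.6, 2.6]. Speed limits (rad/s): [2.22, 2.22, 2.79, 2.79, 3.14, 3.14, 3.14].

## Interface

Orientations are given as a unit quaternion [x, y, z, w].
In Python, from bench import monitor, cams, ticket gives the robot as it stands.
- The arm moves only by the shell command python3 -m crank 'ROWS' [OPENING] [FORCE]. ROWS is a JSON object whose one key "steps" holds a list of rows, each a list of 2 entries, a list of its own where there are three numbers: the shift along the world's x, y, z in units of 25 mm (1.0 is 25 mm), then the turn, a rotation vector about the world's x, y, z in units of 5 degrees (1.0 is 5 degrees). In form: {"steps": [[[x, y, z], [ax, ay, az]], ...]}. A call has 1 to 10 rows; each row shifts and turns the commanded pose from where the row before left it; what a row does not reach is not made up. A row lasts 1/12 s, in which the tool goes at most 41.7 mm and 7.16 degrees, less where a joint would pass 70% of its speed; a pose out of reach is approached as far as the arm can. A call is refused whole if a number of a shift passes 1 or a number of a turn 1, either way. A call with a gripper value outside its range is refused whole. OPENING is the finger opening in mm, from 0 to 87, set as the call begins (- or left out, the last holds). The fingers move at their own pace and stop on an object; FORCE is the grip in N (left out, the last holds). Time passes only in rows, so rows that do not move let the fingers close. It gives the time, the measured TCP pose, the force, the opening and the grip force at its end, in the units of the state.
- monitor.read_state(): the state, without advancing time (a new reading comes with each control period).
- cams.camera(name): name is "scene" or "top" or "wrist"; returns a dict with "pixels" (480x640x3 uint8, blue, green, red), "z_map" (480x640 float32, m along the optical axis (not along the pixel's ray), 0 where there is no reading), "vfov" (degrees; the focal length in pixels is half the picture's height over the tangent of half this angle, whatever the lens; pixels are square), "cx", "cy" (the principal point, pixels), "T" (4x4, takes a point from camera to world coordinates). Camera axes: x right, y up, looking along -z (the intrinsics and any distortion apply to the point x, -y, -z); pixel columns grow to the right and rows downward; lengths in m; the calibration is good to about 2 mm. The wrist camera is an equidistant fisheye: a pixel r from the principal point sees the ray r / f radians off the axis. A picture is of the moment at which its call begins.
- ticket.close_job(): hands the job in; it is judged then, once.
The state is a dict: "time": time; "joint_positions": joint angles; "joint_vel": joint speeds; "joint_torque": joint torques, N m; "ee_pos": TCP position; "eef_rot": TCP orientation; "ft_force": force on the tool from outside, world axes, zero at the start; "torque": the same for the moment, N m; "width": finger opening in m; "grip_force": force on a finger pad.
Only numpy, scipy, OpenCV 4.12 (cv2) and the standard library are available. Lean on these libraries where they do the work, as an engineer would, in place of code of your own. Each camera call takes 0.05 s, during which the arm holds its last target. There are 200 camera calls.

## Working session

There is one attempt and no reset: what is moved stays moved. The work goes in short steps, Python scripts to look and compute and a shell command to move; the robot and the scene stay as the last step left them, time stands still between calls to the robot, and variables do not carry over. Pictures are saved under pics/ and viewed, at most 10 in all, crops included, and the job is handed in when it is done.

```bash
ls; mkdir -p pics; python3 - <<'E'
from bench import monitor,cams
import cv2,numpy as np
s=monitor.read_state();print(s)
for n in("top","scene"):
    c=cams.camera(n);cv2.imwrite(f"pics/{n}0.png",c["pixels"]);np.savez(f"pics/{n}0.npz",**c);print(n,c["vfov"],c["cx"],c["cy"],c["T"].round(3).tolist())
E
```

```text
pics
{'time': 0.0, 'joint_positions': array([-1.15159081,  0.33290269, -0.06471208,  1.46095689,  0.02156002,
        1.34989557, -0.08852493]), 'joint_vel': array([ 0.00095636, -0.00105924, -0.00295182,  0.00062211, -0.00078372,
       -0.0002922 ,  0.00023194]), 'joint_torque': array([-2.36991327e-04, -6.23275924e+01,  2.42501922e-02, -3.89884686e+01,
       -6.13711984e-02,  3.99685535e-02,  1.49055531e-04]), 'ee_pos': array([0.26706128, 0.5646609 , 0.24042726]), 'eef_rot': array([ 2.19110951e-01,  9.75699673e-01, -7.19377601e-04, -1.48670366e-04]), 'ft_force': array([-0.13352135,  0.09235727,  0.29693844]), 'torque': array([ 0.01933662,  0.01071554, -0.05053472]), 'grip_force': 0.0, 'width': 0.0870243770034865}
top 46.21557731771429 308.62476175507317 238.37712724170154 [[-0.021, 0.987, -0.159, 0.386], [-1.0, -0.023, -0.01, 0.046], [-0.013, 0.158, 0.987, 1.154], [0.0, 0.0, 0.0, 1.0]]
scene 44.32328406605717 318.7165271178928 248.52704236276264 [[-0.59, -0.584, 0.557, 1.288], [0.807, -0.434, 0.4, 0.566], [0.008, 0.685, 0.728, 1.072], [0.0, 0.0, 0.0, 1.0]]
```

View pics/top0.png

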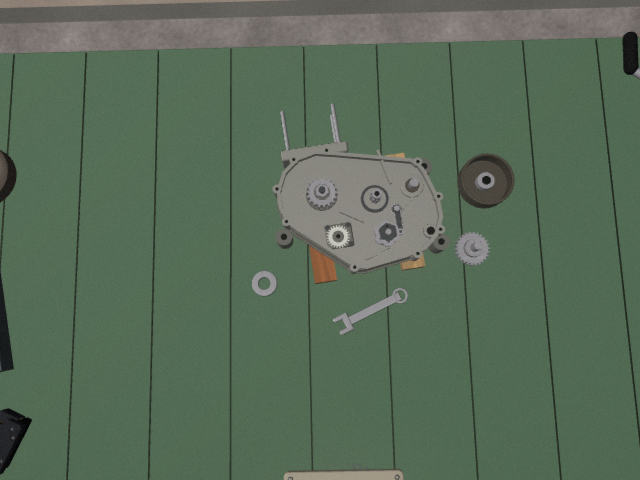

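View pics/scene0.png

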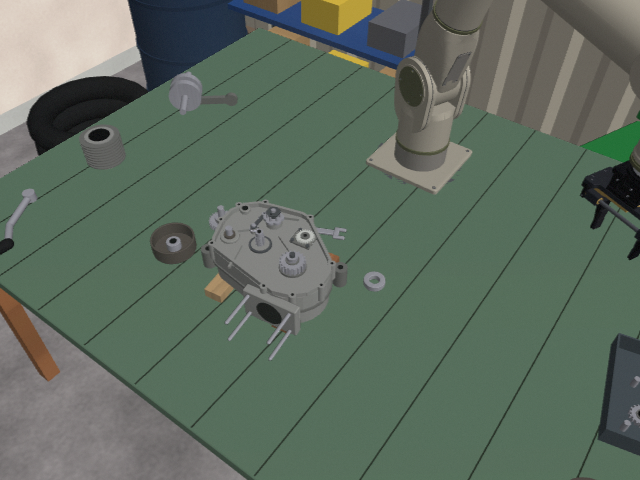

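The top view shows the drum at about (388,233), clutch shaft (375,198), crank end (321,193), white gear (340,236) and stub (412,185). The scene view agrees with that layout. I'll zoom in and fit the engine pose.

```bash
cat > h.py <<'E'
import numpy as np,cv2
def ray(c,u,v):
    f=240/np.tan(np.radians(float(c["vfov"]))/2)
    return np.array([(u-c["cx"])/f,-(v-c["cy"])/f,-1.0])
def at_z(c,u,v,z):
    T=c["T"];d=T[:3,:3]@ray(c,u,v);o=T[:3,3];return o+d*(z-o[2])/d[2]
def by_depth(c,u,v):
    T=c["T"];return T[:3,3]+T[:3,:3]@ray(c,u,v)*c["z_map"][int(v),int(u)]
def fit(P,Q): # Q ~ R P + t
    p=P.mean(0);q=Q.mean(0);a=P-p;b=Q-q
    y=np.arctan2((a[:,0]*b[:,1]-a[:,1]*b[:,0]).sum(),(a*b).sum())
    R=np.array([[np.cos(y),-np.sin(y)],[np.sin(y),np.cos(y)]]);return y,q-R@p,Q-(P-p)@R.T-q
E
python3 - <<'E'
from h import *
c=dict(np.load("pics/top0.npz"))
px=[(388,233),(375,197),(321,191),(340,236),(412,185)]
zs=[.16,.16,.162,.131,.148]
P=np.array([[0,0],[72,8],[95,105],[10,88],[85,-65]])/1e3
Q=np.array([at_z(c,*p,z)[:2] for p,z in zip(px,zs)])
for p in px: print(by_depth(c,*p).round(4))
print(Q.round(4),fit(P,Q))
im=c["pixels"][145:280,265:450];cv2.imwrite("pics/c1.png",cv2.resize(im,None,fx=4.3,fy=4.3,interpolation=2))
E
```

```text
[ 0.5511 -0.086   0.165 ]
[ 0.6184 -0.066   0.1602]
[0.632  0.0313 0.1598]
[ 0.5532 -0.002   0.1312]
[ 0.6421 -0.136   0.1483]
[[ 0.5519 -0.0866]
 [ 0.6184 -0.066 ]
 [ 0.6315  0.0313]
 [ 0.5532 -0.002 ]
 [ 0.6421 -0.136 ]] (np.float64(0.13571292201634588), array([ 0.55118882, -0.08591607]), array([[ 0.00071508, -0.00070471],
       [-0.00301665,  0.00221885],
       [ 0.00034131,  0.00034168],
       [ 0.00402233, -0.00464431],
       [-0.00206208,  0.00278849]]))
```

View pics/c1.png

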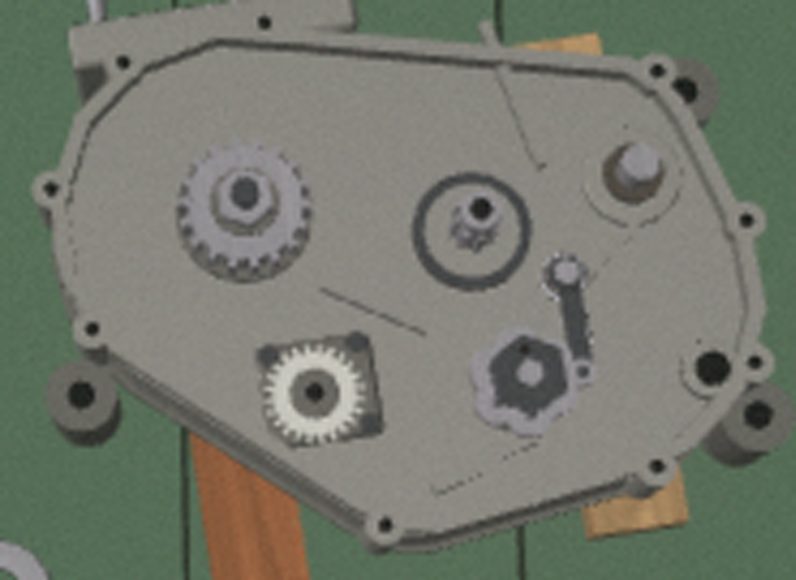

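The crop gives the bolt head at (530,373), clutch shaft top (482,208), crank nut (245,192), white gear (315,392), stub (641,158). The corner hole is at (524,349), pointing towards engine +x. Refitting with these.

```bash
python3 - <<'E'
from h import *
from bench import monitor
from scipy.spatial.transform import Rotation as R
c=dict(np.load("pics/top0.npz"))
cp=np.array([(530,373),(482,208),(245,192),(315,392),(641,158),(524,349)])/4.3+[264.6,144.6]
zs=[.163,.16,.162,.131,.148,.158]
P=np.array([[0,0],[72,8],[95,105],[10,88],[85,-65]])/1e3
Q=np.array([at_z(c,*p,z)[:2] for p,z in zip(cp,zs)])
y,t,r=fit(P,Q[:5]);print(Q.round(4),y,np.degrees(y),t,r.round(4))
d=Q[5]-Q[0];print("hole yaw",np.degrees(np.arctan2(d[1],d[0])))
s=monitor.read_state();M=R.from_quat(s["eef_rot"]).as_matrix();print(M.round(3),"tool y yaw",np.degrees(np.arctan2(M[1,1],M[0,1])),"j7",s["joint_positions"])
E
```

```text
[[ 0.5544 -0.0861]
 [ 0.6258 -0.0694]
 [ 0.6347  0.0302]
 [ 0.5537  0.0019]
 [ 0.649  -0.1394]
 [ 0.5655 -0.0847]] 0.13638241874124865 7.814136993659449 [ 0.55530661 -0.08663345] [[-0.0009  0.0005]
 [ 0.0003 -0.0005]
 [-0.0005 -0.0001]
 [ 0.0005  0.    ]
 [ 0.0006  0.    ]]
hole yaw 7.183162392710431
[[-0.904  0.428 -0.001]
 [ 0.428  0.904 -0.001]
 [-0.    -0.001 -1.   ]] tool y yaw 64.68768173326917 j7 [-1.15158295  0.33278749 -0.06471617  1.46085388  0.02159321  1.34992039
 -0.08850282]
```

Residuals are under 1 mm. The drum is at (0.555, −0.0865) and the engine yaw is 7.8°, with the hole agreeing. Plan:
- Approach with the finger line at yaw 97.8°, so a 180° clockwise turn ends at −82° and j7 stays in range.
- Set TCP z to about 0.163 so the tips clear the star plate.

```bash
python3 -m crank '{"steps":[[[0.43,-0.96,0],[0,0,0.25]],[[0.43,-0.96,0],[0,0,0.25]],[[0.43,-0.96,0],[0,0,0.25]],[[0.43,-0.96,0],[0,0,0.25]],[[0.43,-0.96,0],[0,0,0.25]],[[0.43,-0.96,0],[0,0,0.25]],[[0.43,-0.96,0],[0,0,0.25]],[[0.43,-0.96,0],[0,0,0.25]],[[0.43,-0.96,0],[0,0,0.25]]]}' 87 20
python3 -m crank '{"steps":[[[0.43,-0.96,0],[0,0,0.25]],[[0.43,-0.96,0],[0,0,0.25]],[[0.43,-0.96,0],[0,0,0.25]],[[0.43,-0.96,0],[0,0,0.25]],[[0.43,-0.96,0],[0,0,0.25]],[[0.43,-0.96,0],[0,0,0.25]],[[0.43,-0.96,0],[0,0,0.25]],[[0.43,-0.96,0],[0,0,0.25]],[[0.43,-0.96,0],[0,0,0.25]]]}'
python3 -m crank '{"steps":[[[0.43,-0.96,0],[0,0,0.25]],[[0.43,-0.96,0],[0,0,0.25]],[[0.43,-0.96,0],[0,0,0.25]],[[0.43,-0.96,0],[0,0,0.25]],[[0.43,-0.96,0],[0,0,0.25]],[[0.43,-0.96,0],[0,0,0.25]],[[0.43,-0.96,0],[0,0,0.25]],[[0.43,-0.96,0],[0,0,0.25]],[[0.43,-0.96,0],[0,0,0.25]],[[0,0,0],[0,0,0]]]}'
cat >> h.py <<'E'
def st():
    from bench import monitor
    from scipy.spatial.transform import Rotation as R
    s=monitor.read_state();M=R.from_quat(s["eef_rot"]).as_matrix()
    print("t",round(s["time"],2),"p",s["ee_pos"].round(4),"yaw",np.degrees(np.arctan2(M[1,1],M[0,1])).round(2),"z",M[:,2].round(4),"q",s["joint_positions"].round(3),"F",s["ft_force"].round(1),"M",s["torque"].round(2),"w",round(s["width"]*1e3,2),"g",round(s["grip_force"],1))
E
python3 - <<'E'
from h import *
st()
from bench import cams
c=cams.camera("wrist");cv2.imwrite("pics/w1.png",c["pixels"]);np.savez("pics/w1.npz",**c)
E
```

```text
time: 0.85
ee_pos: [0.3642, 0.3476, 0.241]
eef_rot: [0.122, 0.993, -0.0, -0.0]
ft_force: [0.3, 0.1, -0.1]
width: 0.0868
grip_force: 0.0
time: 1.6
ee_pos: [0.4609, 0.1317, 0.2411]
eef_rot: [0.024, 1.0, 0.0, -0.0]
ft_force: [0.4, -0.2, 0.1]
width: 0.0869
grip_force: 0.0
time: 2.43
ee_pos: [0.5579, -0.0885, 0.241]
eef_rot: [-0.071, 0.997, -0.001, -0.0]
ft_force: [-1.3, -0.6, -1.1]
width: 0.0868
grip_force: 0.0
t 2.43 p [ 0.5579 -0.0885  0.241 ] yaw 98.19 z [-1.0e-04 -2.6e-03 -1.0e+00] q [-0.354  0.206  0.496  1.65  -0.098  1.312  1.873] F [-1.3 -0.6 -1.1] M [-0.03  0.06 -0.01] w 86.84 g 0.0
```

View pics/w1.png

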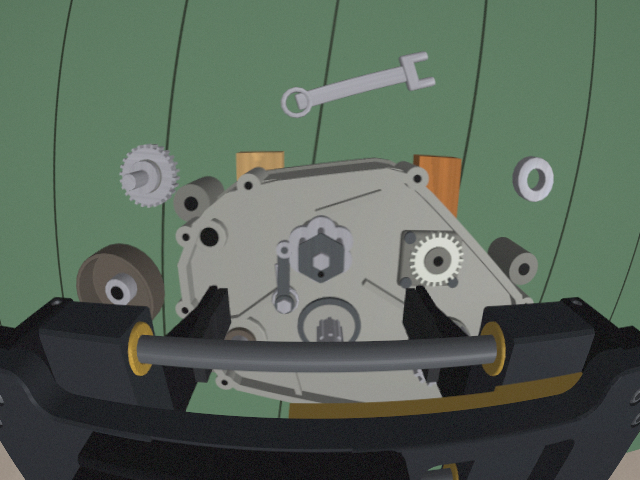

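The wrist view shows the bolt head at (321,262), midway between the fingers (at about 215 and 420), with a pair of flats square to them. The roller arm is at about (285,280). Cross-checking the drum position.

```bash
python3 - <<'E'
from h import *
c=dict(np.load("pics/w1.npz"));f=240/np.tan(np.radians(float(c["vfov"]))/2)
for u,v,z in[(321,262,.163),(321,240,.158),(438,261,.131)]:
    dx,dy=u-c["cx"],v-c["cy"];r=np.hypot(dx,dy);th=r/f
    d=c["T"][:3,:3]@np.array([np.sin(th)*dx/r,-np.sin(th)*dy/r,-np.cos(th)]);o=c["T"][:3,3]
    print((o+d*(z-o[2])/d[2]).round(4))
st()
E
```

```text
[ 0.5565 -0.0861  0.163 ]
[ 0.5435 -0.088   0.158 ]
[0.5553 0.0035 0.131 ]
t 2.48 p [ 0.5575 -0.086   0.2408] yaw 98.2 z [-8.0e-04 -1.4e-03 -1.0e+00] q [-0.356  0.204  0.494  1.651 -0.098  1.312  1.869] F [-1.   0.3 -1.1] M [ 0.11  0.04 -0.01] w 86.94 g 0.0
```

The two views agree on about (0.5557, −0.0863). Descend 78 mm, correct x, then close with moderate force.

```bash
python3 -m crank '{"steps":[[[-0.07,0,-0.5],[0,0,-0.08]],[[0,0,-0.5],[0,0,0]],[[0,0,-0.5],[0,0,0]],[[0,0,-0.5],[0,0,0]],[[0,0,-0.5],[0,0,0]],[[0,0,-0.4],[0,0,0]],[[0,0,-0.2],[0,0,0]],[[0,0,0],[0,0,0]],[[0,0,0],[0,0,0]]]}'
python3 -c "from h import *;st()"
python3 -m crank '{"steps":[[[0,0,0],[0,0,0]],[[0,0,0],[0,0,0]],[[0,0,0],[0,0,0]],[[0,0,0],[0,0,0]],[[0,0,0],[0,0,0]],[[0,0,0],[0,0,0]],[[0,0,0],[0,0,0]],[[0,0,0],[0,0,0]],[[0,0,0],[0,0,0]],[[0,0,0],[0,0,0]]]}' 20 15 
python3 -c "from h import *;st()"
```

```text
time: 3.23
ee_pos: [0.5558, -0.083, 0.1638]
eef_rot: [-0.07, 0.998, -0.0, -0.0]
ft_force: [0.6, -0.1, 0.5]
width: 0.0868
grip_force: 0.0
t 3.23 p [ 0.5558 -0.083   0.1638] yaw 98.03 z [-1.e-04 -0.e+00 -1.e+00] q [-0.345  0.263  0.482  1.754 -0.132  1.157  1.887] F [ 0.6 -0.1  0.5] M [ 0.02  0.05 -0.02] w 86.84 g 0.0
time: 4.07
ee_pos: [0.5563, -0.086, 0.1651]
eef_rot: [-0.069, 0.998, -0.002, 0.001]
ft_force: [-1.9, -7.4, 15.5]
width: 0.0322
grip_force: 13.3
t 4.07 p [ 0.5563 -0.086   0.1651] yaw 97.89 z [ 0.0023 -0.0031 -1.    ] q [-0.344  0.262  0.484  1.753 -0.129  1.156  1.887] F [-1.9 -7.4 15.5] M [-1.81  0.61 -0.1 ] w 32.24 g 13.3
```

Gripping gave 32.2 mm opening and +15 N upward, so a fingertip is probably riding on the roller or star plate. I'll open, rise 3 mm, shift y by −2 mm, and regrip.

```bash
python3 -m crank '{"steps":[[[0,0,0],[0,0,0]],[[0,0,0],[0,0,0]],[[0,0,0.06],[0,0,0]],[[0,-0.08,0.06],[0,0,0]],[[0,0,0],[0,0,0]],[[0,0,0],[0,0,0]]]}' 50 
python3 -c "from h import *;st()"
python3 -m crank '{"steps":[[[0,0,0],[0,0,0]],[[0,0,0],[0,0,0]],[[0,0,0],[0,0,0]],[[0,0,0],[0,0,0]],[[0,0,0],[0,0,0]],[[0,0,0],[0,0,0]],[[0,0,0],[0,0,0]],[[0,0,0],[0,0,0]]]}' 20 15 
python3 - <<'E'
from h import *
st()
from bench import cams
c=cams.camera("wrist");cv2.imwrite("pics/w2.png",c["pixels"])
st()
E
```

```text
time: 4.57
ee_pos: [0.5556, -0.0851, 0.1667]
eef_rot: [-0.07, 0.998, 0.0, -0.0]
ft_force: [-0.4, -0.5, 0.4]
width: 0.0494
grip_force: 0.0
t 4.57 p [ 0.5556 -0.0851  0.1667] yaw 98.03 z [-2.e-04 -0.e+00 -1.e+00] q [-0.343  0.261  0.484  1.751 -0.131  1.163  1.89 ] F [-0.4 -0.5  0.4] M [0.06 0.07 0.04] w 49.4 g 0.0
time: 5.23
ee_pos: [0.5558, -0.0864, 0.1667]
eef_rot: [-0.069, 0.998, -0.001, 0.0]
ft_force: [1.6, -4.0, -2.1]
width: 0.0296
grip_force: 15.0
t 5.23 p [ 0.5558 -0.0864  0.1667] yaw 97.97 z [ 5.0e-04 -1.6e-03 -1.0e+00] q [-0.342  0.261  0.485  1.75  -0.13   1.162  1.89 ] F [ 1.6 -4.  -2.1] M [-0.94 -0.41  0.1 ] w 29.6 g 15.0
t 5.28 p [ 0.5558 -0.0864  0.1667] yaw 97.97 z [ 5.0e-04 -1.6e-03 -1.0e+00] q [-0.342  0.261  0.485  1.75  -0.13   1.162  1.89 ] F [ 1.5 -5.  -1.6] M [-0.93 -0.46  0.02] w 29.71 g 15.0
```

View pics/w2.png

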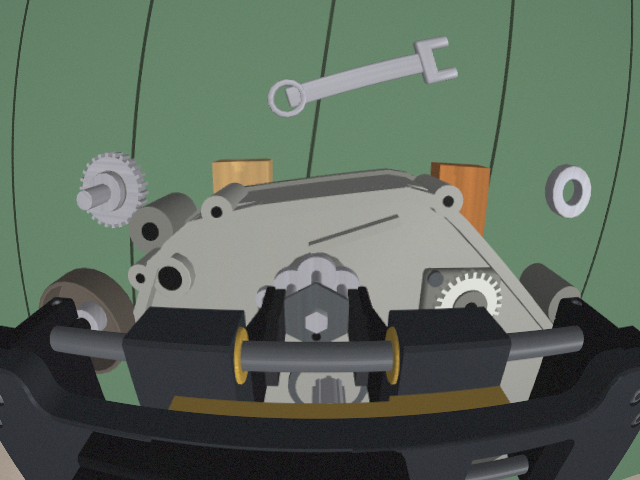

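The grip is good: 29.7 mm across flats, with the hole at (316,337) still pointing to engine +x, so it's in neutral. Raising the grip to 50 N, centring, and turning 60° clockwise to first.

```bash
python3 -m crank '{"steps":[[[0,-0.04,0],[0,0,0]],[[0,0,0],[0,0,0]],[[0,0,0],[0,0,0]],[[0,0,0],[0,0,0]],[[0,0,0],[0,0,0]]]}' 20 50
python3 -c "from h import *;st()"
python3 -m crank '{"steps":[[[0,0,0],[0,0,-0.7]],[[0,0,0],[0,0,-0.7]],[[0,0,0],[0,0,-0.7]],[[0,0,0],[0,0,-0.7]],[[0,0,0],[0,0,-0.7]],[[0,0,0],[0,0,-0.7]],[[0,0,0],[0,0,-0.7]],[[0,0,0],[0,0,-0.7]],[[0,0,0],[0,0,-0.4]]]}'
python3 -c "from h import *;st()"
```

```text
time: 5.7
ee_pos: [0.5558, -0.0864, 0.1667]
eef_rot: [-0.07, 0.998, -0.0, 0.0]
ft_force: [3.1, -4.7, -3.9]
width: 0.0294
grip_force: 50.0
t 5.7 p [ 0.5558 -0.0864  0.1667] yaw 98.02 z [ 3.e-04 -5.e-04 -1.e+00] q [-0.342  0.261  0.484  1.75  -0.131  1.162  1.892] F [ 3.1 -4.7 -3.9] M [-0.81 -0.68  0.03] w 29.36 g 50.0
time: 6.45
ee_pos: [0.5559, -0.0862, 0.1667]
eef_rot: [0.192, 0.981, -0.0, 0.0]
ft_force: [3.0, -3.8, -3.3]
width: 0.0292
grip_force: 50.1
t 6.45 p [ 0.5559 -0.0862  0.1667] yaw 67.85 z [ 4.e-04 -4.e-04 -1.e+00] q [-0.402  0.268  0.557  1.753 -0.153  1.163  1.384] F [ 3.  -3.8 -3.3] M [-0.81 -0.78  0.12] w 29.23 g 50.1
```

```bash
python3 -m crank '{"steps":[[[0,0,0],[0,0,-0.7]],[[0,0,0],[0,0,-0.7]],[[0,0,0],[0,0,-0.7]],[[0,0,0],[0,0,-0.7]],[[0,0,0],[0,0,-0.7]],[[0,0,0],[0,0,-0.7]],[[0,0,0],[0,0,-0.7]],[[0,0,0],[0,0,-0.6]],[[0,0,0],[0,0,-0.5]]]}'
python3 -m crank '{"steps":[[[0,0,0],[0,0,0]],[[0,0,0],[0,0,0]],[[0,0,0],[0,0,0]],[[0,0,0],[0,0,0]],[[0,0,0],[0,0,0]],[[0,0,0],[0,0,0]],[[0,0,0],[0,0,0]],[[0,0,0],[0,0,0]]]}'
python3 - <<'E'
from h import *
st()
from bench import cams
c=cams.camera("wrist");cv2.imwrite("pics/w3.png",c["pixels"][200:420,160:480])
E
```

```text
time: 7.2
ee_pos: [0.556, -0.0861, 0.1668]
eef_rot: [0.439, 0.898, 0.0, 0.0]
ft_force: [4.2, -2.9, -4.6]
width: 0.0292
grip_force: 50.1
time: 7.87
ee_pos: [0.556, -0.0861, 0.1668]
eef_rot: [0.438, 0.899, 0.0, 0.0]
ft_force: [3.7, -3.8, -4.4]
width: 0.0289
grip_force: 50.1
t 7.87 p [ 0.556  -0.0861  0.1668] yaw 38.03 z [ 8.e-04 -2.e-04 -1.e+00] q [-0.465  0.278  0.634  1.756 -0.178  1.164  0.885] F [ 3.7 -3.8 -4.4] M [-0.74 -0.9  -0.12] w 28.92 g 50.1
```

View pics/w3.png

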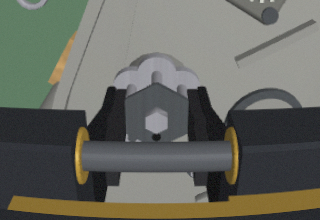

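In first: the hole at crop (157,137) still sits in the same place relative to the gripper, so the drum turned with it, and yaw is 38.0°. Next is second.

```bash
python3 -m crank '{"steps":[[[0,0,0],[0,0,-0.7]],[[0,0,0],[0,0,-0.7]],[[0,0,0],[0,0,-0.7]],[[0,0,0],[0,0,-0.7]],[[0,0,0],[0,0,-0.7]],[[0,0,0],[0,0,-0.7]],[[0,0,0],[0,0,-0.7]],[[0,0,0],[0,0,-0.7]],[[0,0,0],[0,0,-0.4]]]}'
python3 -m crank '{"steps":[[[0,0,0],[0,0,-0.7]],[[0,0,0],[0,0,-0.7]],[[0,0,0],[0,0,-0.7]],[[0,0,0],[0,0,-0.7]],[[0,0,0],[0,0,-0.7]],[[0,0,0],[0,0,-0.7]],[[0,0,0],[0,0,-0.7]],[[0,0,0],[0,0,-0.6]],[[0,0,0],[0,0,-0.5]]]}'
python3 -m crank '{"steps":[[[0,0,0],[0,0,0]],[[0,0,0],[0,0,0]],[[0,0,0],[0,0,0]],[[0,0,0],[0,0,0]],[[0,0,0],[0,0,0]],[[0,0,0],[0,0,0]],[[0,0,0],[0,0,0]],[[0,0,0],[0,0,0]],[[0,0,0],[0,0,0]],[[0,0,0],[0,0,0]]]}'
python3 -c "from h import *;st()"
```

```text
time: 8.67
ee_pos: [0.5562, -0.086, 0.1667]
eef_rot: [0.657, 0.754, 0.0, 0.001]
ft_force: [5.2, -3.4, -4.7]
width: 0.0293
grip_force: 50.1
time: 9.42
ee_pos: [0.5564, -0.0861, 0.1668]
eef_rot: [0.83, 0.558, 0.001, 0.001]
ft_force: [5.9, -4.3, -6.6]
width: 0.0292
grip_force: 50.1
time: 10.25
ee_pos: [0.5564, -0.0861, 0.1668]
eef_rot: [0.829, 0.559, 0.001, 0.001]
ft_force: [6.3, -4.0, -6.3]
width: 0.0292
grip_force: 50.1
t 10.25 p [ 0.5564 -0.0861  0.1668] yaw -21.96 z [ 1.6e-03 -6.0e-04 -1.0e+00] q [-0.603  0.311  0.807  1.762 -0.242  1.17  -0.108] F [ 6.3 -4.  -6.3] M [-1.05 -1.33 -0.08] w 29.16 g 50.1
```

Second is settled at yaw −22.0°. Now third.

```bash
python3 -m crank '{"steps":[[[0,0,0],[0,0,-0.7]],[[0,0,0],[0,0,-0.7]],[[0,0,0],[0,0,-0.7]],[[0,0,0],[0,0,-0.7]],[[0,0,0],[0,0,-0.7]],[[0,0,0],[0,0,-0.7]],[[0,0,0],[0,0,-0.7]],[[0,0,0],[0,0,-0.7]],[[0,0,0],[0,0,-0.4]]]}'
python3 -m crank '{"steps":[[[0,0,0],[0,0,-0.7]],[[0,0,0],[0,0,-0.7]],[[0,0,0],[0,0,-0.7]],[[0,0,0],[0,0,-0.7]],[[0,0,0],[0,0,-0.7]],[[0,0,0],[0,0,-0.7]],[[0,0,0],[0,0,-0.7]],[[0,0,0],[0,0,-0.6]],[[0,0,0],[0,0,-0.5]]]}'
python3 -m crank '{"steps":[[[0,0,0],[0,0,0]],[[0,0,0],[0,0,0]],[[0,0,0],[0,0,0]],[[0,0,0],[0,0,0]],[[0,0,0],[0,0,0]],[[0,0,0],[0,0,0]],[[0,0,0],[0,0,0]],[[0,0,0],[0,0,0]],[[0,0,0],[0,0,0]],[[0,0,0],[0,0,0]]]}'
python3 - <<'E'
from h import *
st()
from bench import cams
c=cams.camera("wrist");cv2.imwrite("pics/w4.png",c["pixels"])
E
```

```text
time: 11.0
ee_pos: [0.5565, -0.0862, 0.1668]
eef_rot: [0.946, 0.324, 0.001, 0.001]
ft_force: [6.9, -4.7, -6.0]
width: 0.029
grip_force: 50.1
time: 11.75
ee_pos: [0.5565, -0.0864, 0.1668]
eef_rot: [0.998, 0.069, 0.001, 0.001]
ft_force: [6.9, -6.2, -6.7]
width: 0.0291
grip_force: 50.1
time: 12.58
ee_pos: [0.5565, -0.0864, 0.1668]
eef_rot: [0.998, 0.07, 0.001, 0.001]
ft_force: [6.5, -6.3, -6.6]
width: 0.0291
grip_force: 50.1
t 12.58 p [ 0.5565 -0.0864  0.1668] yaw -81.97 z [ 0.0021 -0.0013 -1.    ] q [-0.753  0.379  1.017  1.767 -0.345  1.187 -1.068] F [ 6.5 -6.3 -6.6] M [-1.37 -1.42 -0.03] w 29.11 g 50.1
```

View pics/w4.png

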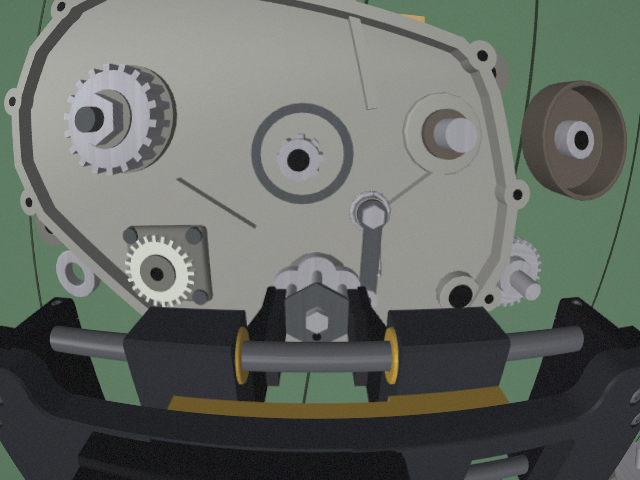

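The hole at (316,337) is now on the side away from the clutch shaft, so the drum has turned 180° and is in third, still gripped. The loose parts are where they were. Handing in.

```bash
python3 -c "
from bench import ticket;print(ticket.close_job())"
```

```text
the job is handed in; nothing more can be done
None
```

I turned the drum clockwise one gear at a time, pausing in first and second, and handed the job in at about 12.6 s with the drum in third and still gripped at 50 N. My first grip touched something below the hexagonal cage (about 15 N upward), so I opened, rose 3 mm and regripped before turning.

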